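# Bar the jar rack and hold the reader on its code plate

### The job

Close the jar rack: lay the retaining bar into the two notches of the rack, code plate up and centred, and let go of it. Then draw the stick-shaped code reader out of its holder and aim it at the code plate on the bar: reader slanted about 45 degrees, window about 5 cm from the plate, touching neither bar nor rack. Finish while still holding the reader still in that position, and leave the jars and the other loose things where they are.

Things in the scene. Friction and masses are not known exactly. Their poses are not given: they have to be found in the camera images.
- rack: Wooden jar rack, fixed, 142 deep (x) x 232 wide (y), open at the front (-x), back board 78 high. Origin: on its underside midway across, 75 mm behind the front edge. End panels 12 thick at y = +-110 mm, 85 high, each with an open notch near the front: 30 mm wide in x, floor at 85, cheeks up to 101 mm. Below the bar all is open down to the 8 mm floor. Two jars, 113 high, at x = 15, y = +-60 mm: fingers at y = 0 pass freely.
- rack_seat (a point): Where the centre of the bar lies when it is seated: midway between the two notches, 92 mm above the table, 52 mm in front of the rack's origin; axes as the rack's (y runs from notch to notch).
- holder: Grey plastic holder fixed to the table: foot plate 70 x 60 x 8 mm, on it an upright square tube 40 x 40 mm outside, 30 x 30 mm inside, its rim 68 mm above the table, its inner floor at 8 mm. Origin: centre of the underside; z up.
- bar_center (a point): Centre of the loose aluminium retaining bar, 20 wide (x) x 250 long (y) x 14 high (z) mm, 0.16 kg. It starts flat on the table on the left, code plate up, centre 7 mm above the table. z points out of the face with the plate; alike both ways round. Grip it across its 20 mm width at the middle.
- code_plate (a point): Centre of the code plate, a white plate 18 x 46 mm with black stripes on the top face of the bar at its middle, 7.5 mm above the bar's centre; axes as the bar's.
- reader_center (a point): Centre of the loose code reader: straight white stick, 26 x 26 mm square (x, y across its flats), 150 long, black 20 mm nose at the window end, 0.11 kg. z runs along it from window to plain end. It starts upright in the holder, window down on the inner floor, sides parallel to the holder's, top 158 mm above the table, upper 90 mm standing out. Lifting it 75 mm draws it clear.
- reader_window (a point): The reader's window, centre of its nose end, 75 mm from the reader's centre; it looks along -z of this frame (out of the nose, straight along the stick). Good aim: the code plate lies straight ahead on this line.
- rack_jar_a_c (a point): Middle of a filled jar (73 mm across, 113 mm high) standing in the rack, left. Leave alone.
- rack_jar_b_c (a point): Middle of the like jar standing in the rack, right. Leave alone.
- spare_lid_c (a point): Loose spare jar lid, 70 mm across, 14 mm high, flat on the table. Leave alone.
- ribbon_c (a point): Loose roll of ribbon, 62 mm across, 24 mm high, flat on the table. Leave alone.
Not all that is in view belongs to the job. What is shaped like the part that bears reader_center but yellow is not meant.

How it is judged:
By the outcome, as a careful person would: the job done as asked, in the order asked, and still so for the second after the job is handed in, while the arm keeps its last pose, push and grip.
It also fails if it takes over 48 s, if anything falls off the work surface, if the arm or the gripper's body presses on something with over 40 N, if the wrist force passes 120 N, or if a joint passes its speed limit or range.

### The arm

A 6-joint arm with a two-finger parallel gripper is mounted at the origin on the work surface; the furniture and walls round the work are solid. World frame = base frame: x ahead of the robot, y to its left, z up, the work surface at z = 0. Lengths are in m, angles in rad, forces in N, time in s.
With the tool pointing down it reaches from about 0.425 to 0.95 m from the base axis. Payload 3.5 kg.
Tool frame: the origin (TCP) lies at the very end of the fingers, on their centre line; the grasp point (between the pads) lies 19 mm behind it (env.grip_depth is the distance from the TCP to the grasp point, in m); z points along the fingers, x is the direction in which the jaws open and shut, and the axes are right-handed (so a half turn about z gives the same grasp; the last joint's range is limited). The gripper opens to 85 mm and grips with 20 to 120 N. Pads are 22 mm wide; open, the fingers measure 114 mm over their backs; the gripper's body (76 mm by 85 mm) begins 54 mm behind the grasp point. The pads swing forward as they close: fully open they stand 13 mm farther back than shut.
Start: joints at [-1.389, 0.286, 1.577, -0, 1.279, -0.15], TCP at [0.22, -0.638, 0.231] pointing down, gripper open.
Joint ranges: [-2.77, 2.77], [-0.9, 2.22], [0.21, 2.48], [-1.53, 4.67], [0.24, 2.81], [-2.84, 2.84]. Speed limits (rad/s): [2.79, 2.79, 3.14, 3.14, 3.14, 3.14].

### API

Orientations are given as a rotation vector (axis times angle).
In Python, from bench import env, optics gives the robot as it stands. The module is installed in compiled form; this text tells all that it offers.
- The arm moves only by the tool play_rows, never from a script. Its argument "increments" is a list that holds one entry, the list of rows, each a list of 4 numbers: the shift along the tool's x, y, z in cm, then the turn about the tool's z in rad. In form: [[[x, y, z, turn], ...]]. A call has 1 to 8 rows; each row is the pose to reach, as a shift and turn from the pose measured when the call began, along the tool's axes at that moment; what a row does not reach only later rows make up. A row lasts 1/12 s, in which the tool goes at most 41.7 mm and 7.16 degrees, less where a joint would pass 70% of its speed; a pose out of reach is approached as far as the arm can. A call with a gripper value outside its range is refused whole. "fingers" is the opening, from 0 (shut) to 1 (fully open), set as the call begins (left out, the last holds). The fingers move at their own pace and stop on an object; "newtons" is the grip in N (left out, the last holds). Time passes only in rows, so rows that repeat a pose let the fingers close. It gives the time, the measured TCP pose, the force and the opening at its end, in the units of the state.
- env.get_obs(): the state, without advancing time (a new reading comes with each control period).
- optics.camera(name): name is "scene" or "top" or "wrist"; returns (picture, depth): 400x640x3 uint8, red, green, blue; 400x640 float32, m along the optical axis (not along the pixel's ray), 0 where there is no reading.
- optics.calibration(name): a dict with "mtx" (3x3 intrinsics, pixels), "rvec" (rotation vector, rad) and "tvec" (3), from world to camera coordinates, as OpenCV has them; the wrist camera has in their place "tool_from_camera" (4x4, takes a point from camera to tool coordinates, whose origin is the TCP and whose axes are the tool frame's). Camera axes: x right, y down, z forward; pixel columns grow to the right and rows downward; lengths in m; the calibration is good to about 2 mm. The wrist camera is an equidistant fisheye: a pixel r from the principal point sees the ray r / f radians off the axis. A picture is of the moment at which its call begins: read the wrist's pose just before it. calibration takes no time and is no camera call.
- env.finish_job(): hands the job in, once; it reports no verdict.
The state is a dict: "t": time; "joint_pos": joint angles; "joint_velocities": joint speeds; "joint_torque": joint torques, N m; "ee_pos": TCP position; "tcp_rot": TCP orientation; "force": force on the tool from outside, world axes, zero at the start; "wrist_torque": the same for the moment, N m; "opening": finger opening in m.
Only numpy, scipy, OpenCV 4.12 (cv2) and the standard library are available. Lean on these libraries where they do the work, as an engineer would, in place of code of your own. Each camera call takes 0.05 s, during which the arm holds its last target. There are 200 camera calls.

## Working session

There is one attempt and no reset: what is moved stays moved. The work goes in short steps, Python scripts to look and compute and a tool call to move; the robot and the scene stay as the last step left them, time stands still between calls to the robot, and variables do not carry over. Pictures are saved under pics/ and viewed, about 8 in all and at most 12, crops included, and the job is handed in when it is done.

Besides the shell and the picture viewer there is one more tool, called after "Request:" by a JSON object that holds its "api" and its "payload", one argument or row to a line. play_rows: Moves the arm, as the interface text tells. Its arguments: {"type":"object","properties":{"increments":{"type":"array","items":{"type":"array","items":{"type":"array","items":{"type":"number"}}}},"fingers":{"type":"number"},"newtons":{"type":"number"}},"required":["increments"]}

```bash
mkdir -p pics; cat > h.py <<'E'
import numpy as np,cv2
from bench import env,optics
from scipy.spatial.transform import Rotation as R
def snap(n,f):
    p,d=optics.camera(n); cv2.imwrite(f'pics/{f}.png',p[:,:,::-1]); np.save(f'pics/{f}.npy',d); return p,d
def pts(n,d):
    c=optics.calibration(n);K=np.array(c['mtx']);v,u=np.mgrid[:d.shape[0],:d.shape[1]]
    P=np.stack([(u-K[0,2])/K[0,0]*d,(v-K[1,2])/K[1,1]*d,d],-1)
    Rm=R.from_rotvec(np.ravel(c['rvec'])).as_matrix();return (P-np.ravel(c['tvec']))@Rm
E
python3 - <<'E'
from h import *
for n in('top','scene'):
    p,d=snap(n,n+'0');c=optics.calibration(n);print(n,c,(d>0).mean())
print(optics.calibration('wrist'));print(env.get_obs(),env.grip_depth)
E
```

```text
top {'mtx': array([[421.07082868,   0.        , 326.8152529 ],
       [  0.        , 421.07082868, 193.21201997],
       [  0.        ,   0.        ,   1.        ]]), 'rvec': array([ 2.22032043, -2.18660065,  0.09429094]), 'tvec': array([0.15238622, 0.54803328, 0.88486435])} 0.9953671875
scene {'mtx': array([[481.32808446,   0.        , 312.79044227],
       [  0.        , 481.32808446, 200.42843312],
       [  0.        ,   0.        ,   1.        ]]), 'rvec': array([ 0.66796697, -2.56024367,  1.22694231]), 'tvec': array([0.53930878, 0.13663595, 0.88457955])} 0.9874140625
{'mtx': array([[309.70691629,   0.        , 315.09476051],
       [  0.        , 309.70691629, 200.70943101],
       [  0.        ,   0.        ,   1.        ]]), 'tool_from_camera': array([[ 9.99999953e-01, -2.16735584e-04,  2.15618395e-04,
        -1.99312852e-04],
       [ 1.45543595e-04,  9.57725784e-01,  2.87682641e-01,
        -7.41451366e-02],
       [-2.68854361e-04, -2.87682596e-01,  9.57725771e-01,
        -1.42956168e-01],
       [ 0.00000000e+00,  0.00000000e+00,  0.00000000e+00,
         1.00000000e+00]])}
{'t': 0.1, 'joint_pos': array([-1.38900913e+00,  2.87117592e-01,  1.57804402e+00, -2.86253403e-06,
        1.27862011e+00, -1.50003041e-01]), 'joint_velocities': array([-0.00058997, -0.0028438 , -0.00360308, -0.00011722,  0.000402  ,
       -0.00020325]), 'joint_torque': array([ 7.14792550e-04, -4.07296443e+01, -2.93695968e+01, -1.02808899e-04,
        3.44017666e-03,  7.92074758e-06]), 'ee_pos': array([ 0.2197868 , -0.63757617,  0.23005123]), 'tcp_rot': array([-2.55654289e+00,  1.82322007e+00,  2.47157375e-03]), 'force': array([-0.09475874, -0.23128318,  0.70284803]), 'wrist_torque': array([-0.01436155,  0.02066274,  0.00107689]), 'opening': 0.08524558675355146} 0.0187
```

View pics/top0.png

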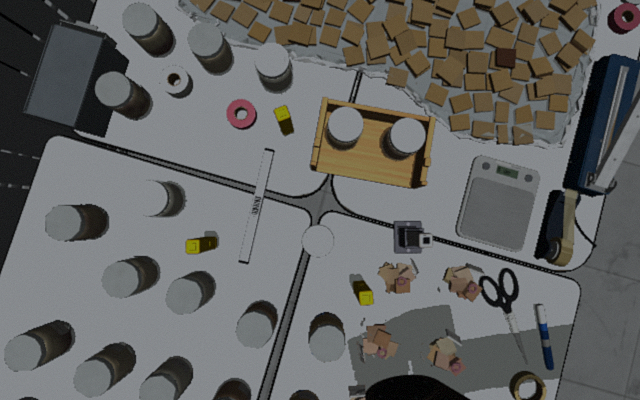

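View pics/scene0.png

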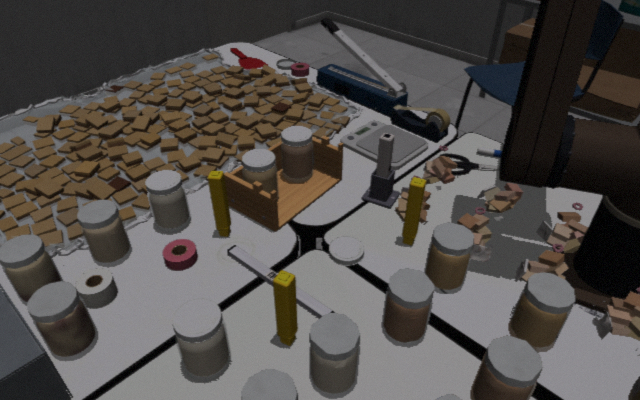

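The top view shows the bar at about (257,206), the rack at (373,142), the holder at (408,236) with the reader's top at (426,240), the lid at (318,240) and the ribbon at (241,114). In the scene view the white reader stands at (385,155), and the yellow sticks are decoys. Next I'll measure poses.

```bash
cat > m.py <<'E'
from h import *
p=cv2.imread('pics/top0.png');d=np.load('pics/top0.npy');W=pts('top',d)
def rect(m,roi,z,show=''):
    r0,r1,c0,c1=roi;k=np.zeros(m.shape,bool);k[r0:r1,c0:c1]=1;k&=m
    n,l,s,_=cv2.connectedComponentsWithStats(k.astype(np.uint8));i=1+np.argmax(s[1:,4]);k=l==i
    c=optics.calibration('top');v,u=np.nonzero(k)
    uv=np.stack([u,v],1).astype(float)
    K=c['mtx'];r=np.c_[(uv-K[:2,2])/K[0,0],np.ones(len(uv))];Rm=R.from_rotvec(c['rvec']).as_matrix()
    o=-Rm.T@c['tvec'];r=r@Rm;X=o+r*((z-o[2])/r[:,2])[:,None]
    b=cv2.minAreaRect((X[:,:2]*1000).astype(np.float32));print(show,len(u),b,'box',cv2.boxPoints(b).round(0).tolist(),'zmed',np.median(W[k][:,2]).round(4));return k
z=W[...,2]
print('table z',[W[r,c].round(4) for r,c in((240,220),(150,200),(215,370),(210,520))])
rect((p.min(2)>140)&(z>.007)&(z<.022),(140,270,230,280),.014,'bar')
rect((z>.14)&(z<.18),(210,265,380,450),.158,'readertop')
rect((z>.055)&(z<.08),(210,265,380,450),.068,'tube')
rect((z>.004)&(z<.02),(210,265,380,450),.008,'foot')
rect((z>.11)&(z<.14),(90,165,320,368),.121,'jarA');rect((z>.11)&(z<.14),(90,165,368,440),.121,'jarB')
rect((z>.07)&(z<.109),(90,195,300,445),.085,'rackall')
rect((z>.094)&(z<.109),(130,195,300,335),.101,'cheekL');rect((z>.094)&(z<.109),(130,195,415,445),.101,'cheekR')
rect((z>.004)&(z<.02)&(p.min(2)>130),(220,262,298,338),.014,'lid')
big=cv2.resize(p[80:270,220:460],None,fx=3.3,fy=3.1,interpolation=cv2.INTER_CUBIC);cv2.imwrite('pics/crop1.png',cv2.convertScaleAbs(big,alpha=1.4))
E
python3 m.py
```

```text
table z [array([ 0.4422,  0.3887, -0.0046]), array([ 0.6363,  0.4374, -0.0034]), array([ 0.5007,  0.0658, -0.0021]), array([ 0.5158, -0.2517,  0.0239])]
bar 1 ((631.96044921875, 290.09857177734375), (0.0, 0.0), 0.0) box [[632.0, 290.0], [632.0, 290.0], [632.0, 290.0], [632.0, 290.0]] zmed 0.0112
readertop 229 ((455.8341369628906, -11.140379905700684), (24.9801025390625, 28.88027572631836), 0.730138897895813) box [[443.0, 3.0], [444.0, -26.0], [469.0, -25.0], [468.0, 3.0]] zmed 0.1547
tube 179 ((454.2560729980469, -12.146738052368164), (37.954872131347656, 40.70082473754883), 0.7263206243515015) box [[435.0, 8.0], [436.0, -33.0], [473.0, -32.0], [473.0, 8.0]] zmed 0.0651
foot 354 ((454.64300537109375, -13.819744110107422), (68.4770278930664, 58.22016525268555), 0.8221302032470703) box [[420.0, 15.0], [421.0, -43.0], [489.0, -42.0], [488.0, 16.0]] zmed 0.006
jarA 986 ((670.8258056640625, 130.71417236328125), (67.4041748046875, 64.8206558227539), 0.8223204016685486) box [[637.0, 163.0], [638.0, 98.0], [705.0, 99.0], [704.0, 164.0]] zmed 0.1166
jarB 992 ((652.0248413085938, 12.1257705688
[... 217 characters left out ...]
4, 142.04571533203125), 80.7048568725586) box [[556.0, -34.0], [697.0, -56.0], [735.0, 175.0], [594.0, 198.0]] zmed 0.0807
cheekL 52 ((639.7544555664062, 183.46849060058594), (15.699946403503418, 11.653657913208008), 0.935613214969635) box [[632.0, 189.0], [632.0, 178.0], [648.0, 178.0], [648.0, 189.0]] zmed 0.0979
cheekR 55 ((604.583740234375, -31.553733825683594), (15.8359956741333, 11.782814025878906), 0.04053357616066933) box [[597.0, -26.0], [597.0, -37.0], [613.0, -37.0], [612.0, -26.0]] zmed 0.098
lid 699 ((445.0729064941406, 178.32943725585938), (63.072105407714844, 62.82689666748047), 55.41922378540039) box [[401.0, 170.0], [453.0, 135.0], [489.0, 186.0], [437.0, 222.0]] zmed 0.0098
```

```bash
python3 - <<'E'
from h import *
d=np.load('pics/scene0.npy');W=pts('scene',d);z=W[...,2]
def c(n,k):print(n,k.sum(),W[k].mean(0).round(4),W[k].min(0).round(3),W[k].max(0).round(3))
k=np.zeros(z.shape,bool);k[125:145,372:400]=1;c('rtop',k&(z>.154)&(z<.17))
for q in((255,230),(295,280),(330,310)):print(W[q[1]-25:q[1]+5,q[0]-10:q[0]+10].shape,W[q[1],q[0]])
for q in((260,157),(297,134)):print('jartop',q,W[q[1],q[0]])
E
```

```text
rtop 73 [ 0.4548 -0.0121  0.1557] [ 0.442 -0.026  0.154] [ 0.467 -0.     0.158]
(30, 20, 3) [ 0.63562169  0.21195494 -0.00097588]
(30, 20, 3) [ 0.49391094  0.28837768 -0.0011886 ]
(30, 20, 3) [0.40190032 0.32610653 0.01066628]
jartop (260, 157) [0.6721659  0.12492652 0.11565578]
jartop (297, 134) [0.65230677 0.01027285 0.1158306 ]
```

View pics/crop1.png

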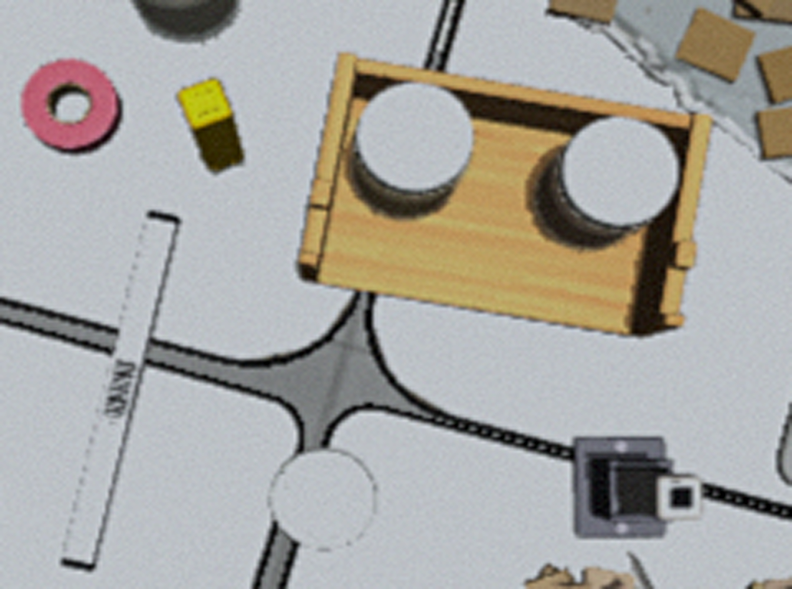

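The crop shows the bar's ends near full-frame pixels (270,149) and (244,262), with its plate in the middle. The rack's notches are at its front. Now the bar pose and a move helper.

```bash
cat >> h.py <<'E'
def ray(n,uv,z):
    c=optics.calibration(n);K=c['mtx'];uv=np.atleast_2d(uv).astype(float);Rm=R.from_rotvec(np.ravel(c['rvec'])).as_matrix()
    r=np.c_[(uv-K[:2,2])/K[0,0],np.ones(len(uv))]@Rm;o=-Rm.T@np.ravel(c['tvec']);return o+r*((z-o[2])/r[:,2])[:,None]
def tool():
    o=env.get_obs();T=np.eye(4);T[:3,:3]=R.from_rotvec(o['tcp_rot']).as_matrix();T[:3,3]=o['ee_pos'];return T,o
def go(xyz,yaw=None):
    """yaw deg of tool x axis in world (mod 180)"""
    T,o=tool();s=T[:3,:3].T@(np.array(xyz)-T[:3,3])*100;t=0
    cur=np.degrees(np.arctan2(T[1,0],T[0,0]))
    if yaw is not None:
        t=-((yaw-cur+90)%180-90)
    print('shift cm',s.round(2),'turn',np.radians(t).round(3),'alt',np.radians(t-180*np.sign(t)).round(3),'| yaw',cur.round(1),'pos',T[:3,3].round(4),'j6',o['joint_pos'][5].round(2),'op',round(o['opening'],4),'F',o['force'].round(1),'t',round(o['t'],2),'tiltz',T[:3,2].round(3))
def wray(uv,z,T):
    c=optics.calibration('wrist');K=c['mtx'];uv=np.atleast_2d(uv).astype(float);q=(uv-K[:2,2])/K[0,0];r=np.linalg.norm(q,axis=1,keepdims=True)+1e-9
    dr=np.c_[q/r*np.sin(r),np.cos(r)];M=T@c['tool_from_camera'];dr=dr@M[:3,:3].T;o=M[:3,3];return o+dr*((z-o[2])/dr[:,2])[:,None]
E
python3 - <<'E'
from h import *
P=ray('top',[(264.8,148.7),(274.5,150.3),(238.8,261.3),(248.5,263.2)],.014);print(P.round(4))
print(P.mean(0),np.linalg.norm(P[0]-P[2]),np.linalg.norm(P[0]-P[1]))
a=(P[0]+P[1]-P[2]-P[3]);print('bar long dir deg',np.degrees(np.arctan2(a[1],a[0])))
go((.46,-.2,.24),25)
E
```

```text
[[0.639  0.295  0.014 ]
 [0.6359 0.2742 0.014 ]
 [0.3992 0.3439 0.014 ]
 [0.3954 0.3235 0.014 ]]
[0.51737844 0.30913326 0.014     ] 0.24477637933600602 0.021006275865694795
bar long dir deg -11.562937859137621
shift cm [-33.55 -36.96  -0.91] turn 1.466 alt -1.675 | yaw -71.0 pos [ 0.2198 -0.6376  0.2301] j6 -0.15 op 0.0852 F [-0.1 -0.2  0.7] t 0.1 tiltz [-0.     0.002 -1.   ]
```

Request:
{"api": "play_rows", "payload": {
  "increments": [
    [[-33.5,-37,0,-1.0],[-33.5,-37,0,-1.0],[-33.5,-37,0,-1.0],[-33.5,-37,0,-1.0],[-33.5,-37,0,-1.0],[-33.5,-37,0,-1.0],[-33.5,-37,0,-1.0],[-33.5,-37,0,-1.0]]
  ],
  "fingers": 1
}}

```text
t: 0.77
ee_pos: [0.3808, -0.3439, 0.2306]
tcp_rot: [-3.118, 0.365, 0.001]
force: [0.6, -0.8, -0.4]
opening: 0.0853
```

```bash
python3 -c "
from h import *
go((.5,.05,.25),78.4);go((.5,.3,.25),78.4)"
```

```text
shift cm [  2.49 -41.08  -1.84] turn 1.54 alt -1.602 | yaw -13.4 pos [ 0.3808 -0.3439  0.2306] j6 -0.7 op 0.0853 F [ 0.6 -0.8 -0.4] t 0.77 tiltz [-0.001  0.003 -1.   ]
shift cm [ -3.29 -65.41  -1.78] turn 1.54 alt -1.602 | yaw -13.4 pos [ 0.3808 -0.3439  0.2306] j6 -0.7 op 0.0853 F [ 0.6 -0.8 -0.4] t 0.77 tiltz [-0.001  0.003 -1.   ]
```

Request:
{"api": "play_rows", "payload": {
  "increments": [
    [[2.5,-41,-1.8,-1.0],[2.5,-41,-1.8,-1.0],[2.5,-41,-1.8,-1.0],[2.5,-41,-1.8,-1.0],[2.5,-41,-1.8,-1.0],[2.5,-41,-1.8,-1.0],[2.5,-41,-1.8,-1.0],[2.5,-41,-1.8,-1.0]]
  ]
}}

```text
t: 1.43
ee_pos: [0.4766, -0.0251, 0.2458]
tcp_rot: [-2.911, -1.175, -0.001]
force: [0.3, -0.6, -0.3]
opening: 0.0856
```

```bash
python3 -c "
from h import *
go((.51,.3,.2),78.4)"
```

```text
shift cm [ 24.96 -21.07   4.67] turn -0.601 alt 2.54 | yaw 44.0 pos [ 0.4766 -0.0251  0.2458] j6 -1.03 op 0.0856 F [ 0.3 -0.6 -0.3] t 1.43 tiltz [-0.001  0.003 -1.   ]
```

Request:
{"api": "play_rows", "payload": {
  "increments": [
    [[25,-21,4.6,-0.6],[25,-21,4.6,-0.6],[25,-21,4.6,-0.6],[25,-21,4.6,-0.6],[25,-21,4.6,-0.6],[25,-21,4.6,-0.6],[25,-21,4.6,-0.6],[25,-21,4.6,-0.6]]
  ]
}}

```text
t: 2.1
ee_pos: [0.5102, 0.3019, 0.1998]
tcp_rot: [-2.433, -1.983, -0.001]
force: [0.4, -0.4, -0.3]
opening: 0.0855
```

```bash
python3 - <<'E'
from h import *
go((.517,.309,.2),78.4)
T,o=tool();p,d=snap('wrist','w1');np.save('pics/w1T.npy',T)
E
```

```text
shift cm [ 0.83  0.53 -0.02] turn -0.001 alt 3.141 | yaw 78.4 pos [0.5102 0.3019 0.1998] j6 -1.01 op 0.0855 F [ 0.4 -0.4 -0.3] t 2.1 tiltz [-0.001  0.002 -1.   ]
```

View pics/w1.png

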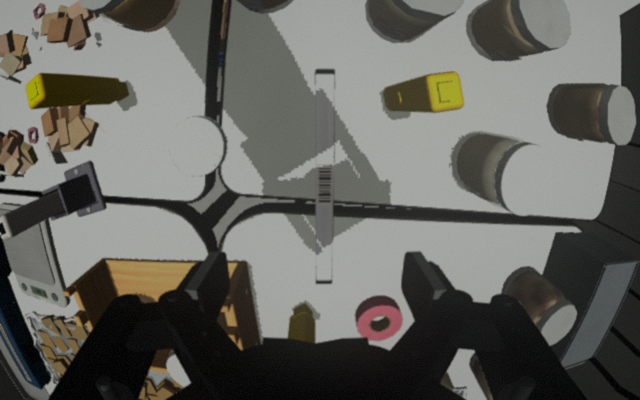

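The wrist view shows the bar upright in the image, ends near (325,70) and (324,283), plate at (325,183). No jar is close to the finger paths.

```bash
python3 - <<'E'
from h import *
T=np.load('pics/w1T.npy')
P=wray([(315.5,70.5),(334.5,70.5),(316,282),(332.5,282),(324.5,183)],.014,T);print(P.round(4))
print(P[:4].mean(0),np.linalg.norm(P[0]-P[2]),np.linalg.norm(P[0]-P[1]),np.linalg.norm(P[2]-P[3]))
a=P[2]+P[3]-P[0]-P[1];print(np.degrees(np.arctan2(a[1],a[0])))
E
```

```text
[[0.3974 0.3265 0.014 ]
 [0.4012 0.346  0.014 ]
 [0.6385 0.2776 0.014 ]
 [0.6428 0.2975 0.014 ]
 [0.5181 0.3117 0.014 ]]
[0.51999914 0.3118945  0.014     ] 0.2460489201129199 0.019782218841714595 0.02039209702839547
-11.411161313197063
```

Request:
{"api": "play_rows", "payload": {
  "increments": [
    [[1.1,0.7,4,0],[1.1,0.7,8,0],[1.1,0.7,12,0],[1.1,0.7,15.5,0],[1.1,0.7,18,0],[1.1,0.7,19,0],[1.1,0.7,19.5,0],[1.1,0.7,19.5,0]]
  ]
}}

```text
t: 2.82
ee_pos: [0.5179, 0.318, 0.003]
tcp_rot: [-2.426, -1.984, -0.002]
force: [0.1, -0.2, 0.2]
opening: 0.0855
```

Request:
{"api": "play_rows", "payload": {
  "increments": [
    [[0,0,0,0],[0,0,0,0],[0,0,0,0],[0,0,0,0],[0,0,0,0],[0,0,0,0],[0,0,0,0],[0,0,0,0]]
  ],
  "fingers": 0,
  "newtons": 60
}}

```text
t: 3.48
ee_pos: [0.5187, 0.3181, 0.0043]
tcp_rot: [-2.427, -1.984, -0.004]
force: [-1.4, -2.7, 6.6]
opening: 0.0179
```

Request:
{"api": "play_rows", "payload": {
  "increments": [
    [[0,0,-1,0],[0,0,-4,0],[0,0,-8,0],[0,0,-12,0],[0,0,-16,0],[0,0,-20,0],[0,0,-21,0],[0,0,-21,0]]
  ],
  "newtons": 80
}}

```text
t: 4.15
ee_pos: [0.5212, 0.3178, 0.2195]
tcp_rot: [-2.429, -1.986, -0.018]
force: [0.4, 0.4, -1.7]
opening: 0.0178
```

```bash
python3 -c "
from h import *
go((.5975,.08,.215),-9.25)"
```

```text
shift cm [-21.8   12.19   0.25] turn 1.533 alt -1.609 | yaw 78.6 pos [0.5212 0.3178 0.2195] j6 -1.0 op 0.0178 F [ 0.4  0.4 -1.7] t 4.15 tiltz [ 0.006  0.011 -1.   ]
```

Request:
{"api": "play_rows", "payload": {
  "increments": [
    [[-3,2,0,0.12],[-6,3.5,0,0.24],[-9,5,0,0.36],[-12,6.5,0,0.48],[-15,8,0,0.6],[-18,10,0,0.72],[-20,11.5,0,0.84],[-21.8,12.2,0.2,0.95]]
  ]
}}

```text
t: 4.82
ee_pos: [0.5971, 0.0777, 0.2118]
tcp_rot: [-3.065, -0.643, -0.006]
force: [0.0, -0.2, -0.7]
opening: 0.0175
```

```bash
python3 -c "
from h import *
go((.5975,.08,.215),-9.25)"
```

```text
shift cm [ 0.13 -0.2  -0.32] turn 0.575 alt -2.567 | yaw 23.7 pos [0.5971 0.0777 0.2118] j6 -0.46 op 0.0175 F [ 0.  -0.2 -0.7] t 4.82 tiltz [ 0.002  0.011 -1.   ]
```

Request:
{"api": "play_rows", "payload": {
  "increments": [
    [[0.1,-0.2,0,0.12],[0.1,-0.2,0,0.24],[0.1,-0.2,0,0.36],[0.1,-0.2,0,0.48],[0.1,-0.2,0,0.575],[0.1,-0.2,0,0.575],[0.1,-0.2,0,0.575],[0.1,-0.2,0,0.575]]
  ]
}}

```text
t: 5.48
ee_pos: [0.5962, 0.0801, 0.2096]
tcp_rot: [-3.121, 0.249, 0.004]
force: [0.6, 0.8, -1.8]
opening: 0.0176
```

```bash
python3 - <<'E'
from h import *
go((.5975,.08,.215),-9.25)
T,o=tool();p,d=snap('wrist','w2');np.save('pics/w2T.npy',T);snap('top','top2')
a=cv2.imread('pics/w2.png');b=cv2.imread('pics/top2.png')
cv2.imwrite('pics/c2.png',np.vstack([cv2.resize(a,(480,300)),cv2.resize(b[70:220,270:510],(480,300),interpolation=cv2.INTER_CUBIC)]))
E
```

```text
shift cm [ 0.12 -0.02 -0.54] turn 0.002 alt -3.14 | yaw -9.1 pos [0.5962 0.0801 0.2096] j6 0.12 op 0.0176 F [ 0.6  0.8 -1.8] t 5.48 tiltz [-0.002  0.011 -1.   ]
```

View pics/c2.png

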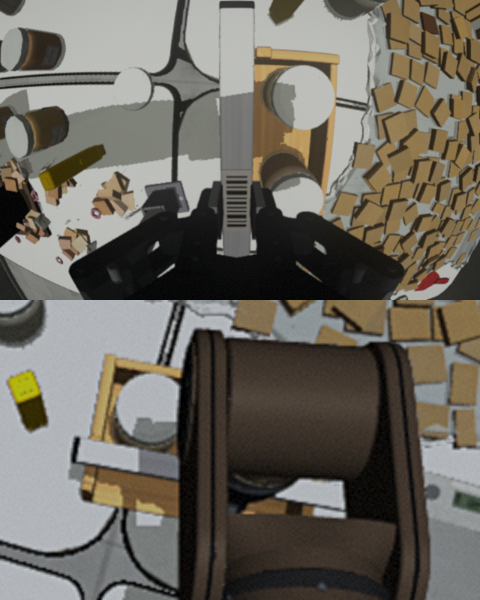

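The combined picture shows the bar level in the jaws, above the front of the rack. The plate is at wrist pixel (315,268), near the finger line, and the left rear cheek is at about (350,72). I'll zoom in on the plate and the left notch.

```bash
python3 - <<'E'
from h import *
a=cv2.imread('pics/w2.png');b=cv2.imread('pics/top2.png')
x=cv2.resize(a[0:120,280:440],(640,480),interpolation=cv2.INTER_CUBIC)[:, :400]
y=cv2.resize(a[210:310,275:360],(340,400),interpolation=cv2.INTER_CUBIC)
c=np.zeros((480,780,3),np.uint8);c[:,:400]=x;c[:400,420:760]=y
cv2.imwrite('pics/c3.png',cv2.convertScaleAbs(c,alpha=1.3))
E
```

```text
(no output)
```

View pics/c3.png

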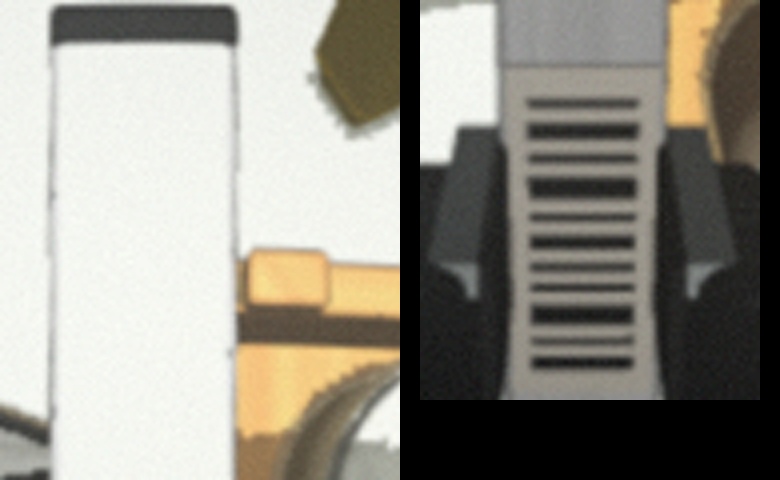

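The zoom shows the bar's far end at wrist rows 2–11 (cols 292–339), the plate centre at about (316,267) and the left rear cheek top spanning cols 342–362, rows 62–76.

```bash
python3 - <<'E'
from h import *
T=np.load('pics/w2T.npy');z0=T[2,3]
print('TCP',T[:3,3])
E_=wray([(292.5,2),(339,2)],z0+.0097,T);P=wray([(315.9,267)],z0+.0102,T)
C=wray([(342,62.5),(362,62.5),(342,76),(362,76)],.101,T)
print('end',E_.round(4),'plate',P.round(4),'cheek',C.round(4),C.mean(0))
u=np.array([.987,-.1607,0]);v=np.array([.1607,.987,0])
print('cheek size',(C[1]-C[0])@u,(C[0]-C[2])@v,'end width',np.linalg.norm(E_[1]-E_[0]))
a=E_.mean(0)-P[0];print('bar half',np.linalg.norm(a),'dir',np.degrees(np.arctan2(a[1],a[0])))
print('end-> center',E_.mean(0)-.125*a/np.linalg.norm(a))
# seat from left cheek: cheek centre at rack(xc,110)
for xc in (-29,-27):print('seat',C.mean(0)+u*(-.052-xc/1000)-v*.110)
# jar tops z
E
python3 - <<'E'
import sys;sys.path.insert(0,'.')
import os;os.chdir('.')
from h import *
T=np.load('pics/w2T.npy');d=np.load('pics/w2.npy');a=cv2.imread('pics/w2.png')
print(d[40,317],d[150,317],d[70,352])
E
```

```text
TCP [0.59623873 0.08006164 0.20964521]
end [[0.6068 0.203  0.2193]
 [0.6266 0.1998 0.2193]] plate [[0.5973 0.0801 0.2198]] cheek [[0.6361 0.1897 0.101 ]
 [0.6521 0.1877 0.101 ]
 [0.6343 0.1786 0.101 ]
 [0.6503 0.1765 0.101 ]] [0.64320209 0.18312442 0.101     ]
cheek size 0.016193035300979312 0.011255317727812486 end width 0.02009152236578792
bar half 0.12280923750859428 dir 80.90278532974382
end-> center [0.59695995 0.07793283 0.21985413]
seat [0.60282409 0.07825052 0.101     ]
seat [0.60085009 0.07857192 0.101     ]
0.11805408 0.13284023 0.23357359
```

Request:
{"api": "play_rows", "payload": {
  "increments": [
    [[0.5,-0.1,2,0],[0.5,-0.1,4,0],[0.5,-0.1,6,0],[0.5,-0.1,8,0],[0.5,-0.1,9.2,0],[0.5,-0.1,9.7,0],[0.5,-0.1,9.7,0],[0.5,-0.1,9.7,0]]
  ]
}}

```text
t: 6.25
ee_pos: [0.6025, 0.0812, 0.1145]
tcp_rot: [-3.121, 0.25, -0.001]
force: [-0.2, -0.2, -1.7]
opening: 0.0176
```

```bash
python3 - <<'E'
from h import *
go((.602,.079,.0893),-9.25)
T,o=tool();p,d=snap('wrist','w4');np.save('pics/w4T.npy',T);snap('scene','scene4')
a=cv2.imread('pics/w4.png');b=cv2.imread('pics/scene4.png')
c=np.zeros((560,780,3),np.uint8);c[:480,:400]=cv2.resize(a[0:120,280:380],(400,480),interpolation=cv2.INTER_CUBIC)
c[:,410:770]=cv2.resize(b[110:240,210:345],(360,560),interpolation=cv2.INTER_CUBIC)
cv2.imwrite('pics/c4.png',cv2.convertScaleAbs(c,alpha=1.3))
E
```

```text
shift cm [-0.01  0.25  2.52] turn 0.001 alt -3.14 | yaw -9.2 pos [0.6025 0.0812 0.1145] j6 0.12 op 0.0176 F [-0.2 -0.2 -1.7] t 6.25 tiltz [ 0.001  0.011 -1.   ]
```

View pics/c4.png

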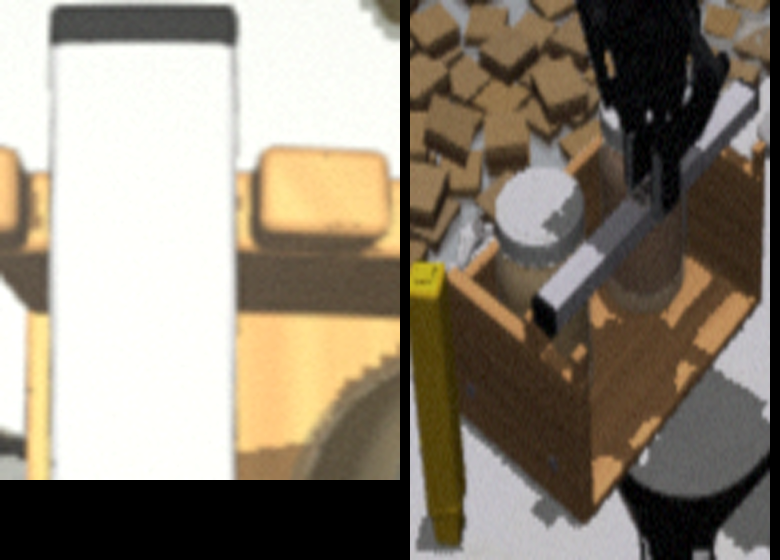

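The bar is centred between the cheeks: notch edges are at crop x = 22 and 260, bar edges at 50 and 236. Next I'll check centring along y.

```bash
python3 - <<'E'
from h import *
T=np.load('pics/w4T.npy');z0=T[2,3];v=np.array([.1607,.987,0]);o=T[:3,3]
E_=wray([(292.5,2),(339,2)],z0+.0097,T).mean(0);C=wray([(345,37.5),(377,37.5),(345,62),(377,62)],.101,T);N=wray([(285.5,50),(345,50)],.101,T)
print('end',E_,'along',(E_-o)@v,'cheek along',(C-o)@v,'notch',N,np.linalg.norm(N[1]-N[0]))
b=cv2.imread('pics/w4.png');g=cv2.cvtColor(b[215:310,322:324].mean(1,keepdims=True).astype(np.uint8),cv2.COLOR_BGR2GRAY).ravel();print(g.tolist())
E
```

```text
end [0.62299328 0.20252856 0.12422603] along 0.1230233382866797 cheek along [0.11206196 0.11295002 0.09902759 0.09977188] notch [[0.60529215 0.18746987 0.101     ]
 [0.63465795 0.18273103 0.101     ]] 0.02974569553065646
[121, 121, 121, 119, 120, 121, 121, 120, 121, 117, 110, 100, 117, 125, 126, 126, 127, 127, 121, 94, 62, 63, 98, 121, 117, 89, 51, 29, 30, 56, 102, 122, 112, 82, 47, 66, 106, 120, 103, 67, 33, 24, 28, 33, 62, 98, 120, 115, 78, 50, 80, 115, 116, 90, 50, 25, 37, 81, 114, 114, 88, 54, 59, 97, 114, 99, 50, 52, 104, 117, 101, 65, 31, 20, 20, 40, 84, 111, 112, 81, 58, 86, 110, 102, 55, 22, 36, 75, 105, 115, 117, 115, 115, 116, 114]
```

Request:
{"api": "play_rows", "payload": {
  "increments": [
    [[0,0.2,0.3,0],[0,0.2,0.6,0],[0,0.2,1.0,0],[0,0.2,1.4,0],[0,0.2,1.7,0],[0,0.2,1.9,0],[0,0.2,2.0,0],[0,0.2,2.0,0]]
  ]
}}

```text
t: 7.02
ee_pos: [0.6026, 0.0795, 0.095]
tcp_rot: [-3.121, 0.25, -0.003]
force: [0.1, -0.1, -1.7]
opening: 0.0176
```

```bash
python3 -c "
from h import *
go((.602,.079,.0893),-9.25)"
```

```text
shift cm [-0.05  0.07  0.57] turn 0.001 alt -3.14 | yaw -9.2 pos [0.6026 0.0795 0.095 ] j6 0.11 op 0.0176 F [ 0.1 -0.1 -1.7] t 7.02 tiltz [ 0.002  0.011 -1.   ]
```

Request:
{"api": "play_rows", "payload": {
  "increments": [
    [[0,0,0.2,0],[0,0,0.35,0],[0,0,0.5,0],[0,0,0.6,0],[0,0,0.65,0],[0,0,0.65,0]]
  ]
}}

```text
t: 7.52
ee_pos: [0.6026, 0.0796, 0.0894]
tcp_rot: [-3.121, 0.25, -0.002]
force: [-3.5, 0.3, 3.9]
opening: 0.0175
```

Request:
{"api": "play_rows", "payload": {
  "increments": [
    [[0,0,0,0],[0,0,0,0],[0,0,0,0],[0,0,0,0],[0,0,0,0]]
  ],
  "fingers": 0.5
}}

```text
t: 7.93
ee_pos: [0.6027, 0.0796, 0.0893]
tcp_rot: [-3.121, 0.25, -0.003]
force: [-0.1, -0.5, -0.7]
opening: 0.0429
```

Request:
{"api": "play_rows", "payload": {
  "increments": [
    [[0,0,-1,0],[0,0,-3,0],[0,0,-6,0],[0,0,-10,0],[0,0,-14,0],[0,0,-14,0],[0,0,-14,0]]
  ]
}}

```text
t: 8.52
ee_pos: [0.6046, 0.078, 0.2345]
tcp_rot: [-3.12, 0.25, -0.017]
force: [0.4, -0.2, -0.6]
opening: 0.0425
```

```bash
python3 - <<'E'
from h import *
go((.4555,-.0105,.215),0)
T,o=tool();p,d=snap('wrist','w5');np.save('pics/w5T.npy',T)
E
```

```text
shift cm [-13.32  11.13   1.69] turn -0.16 alt 2.982 | yaw -9.2 pos [0.6046 0.078  0.2345] j6 0.11 op 0.0425 F [ 0.4 -0.2 -0.6] t 8.52 tiltz [ 0.012  0.01  -1.   ]
```

View pics/w5.png

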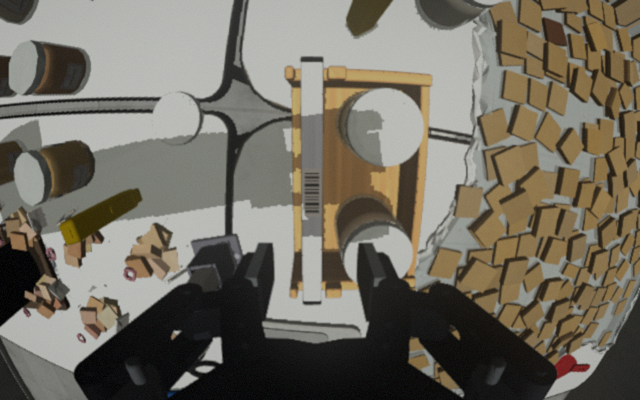

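The bar lies in both notches, ends at (312,57) and (312,302) with the plate at (312,193). The rack panels' outer edges are at about rows 67 and 297. I'll compute the centring.

```bash
python3 - <<'E'
from h import *
T=np.load('pics/w5T.npy');u=np.array([.987,-.1607,0]);v=np.array([.1607,.987,0])
P=wray([(312,193)],.0995,T)[0];E_=wray([(312,56.5),(312,302.5)],.099,T);C=wray([(338,66.5),(337,77),(337,283),(338,297.5)],.101,T)
print('plate',P,'ends',E_.round(4),E_.mean(0),np.linalg.norm(E_[1]-E_[0]));print('end along',(E_-P)@v,'panel along',(C-P)@v)
a=cv2.imread('pics/w5.png');c=np.zeros((480,790,3),np.uint8);c[:,:390]=cv2.resize(a[45:125,275:340],(390,480),interpolation=cv2.INTER_CUBIC);c[:,400:790]=cv2.resize(a[240:320,275:340],(390,480),interpolation=cv2.INTER_CUBIC);cv2.imwrite('pics/c5.png',cv2.convertScaleAbs(c,alpha=1.3))
E
```

```text
plate [0.60363683 0.07754028 0.0995    ] ends [[ 0.6237  0.2011  0.099 ]
 [ 0.5837 -0.0428  0.099 ]] [0.60373615 0.07913088 0.099     ] 0.24718083921039335
end along [ 0.12517581 -0.12200405] panel along [ 0.11586222  0.10623804 -0.09600855 -0.11440946]
```

View pics/c5.png

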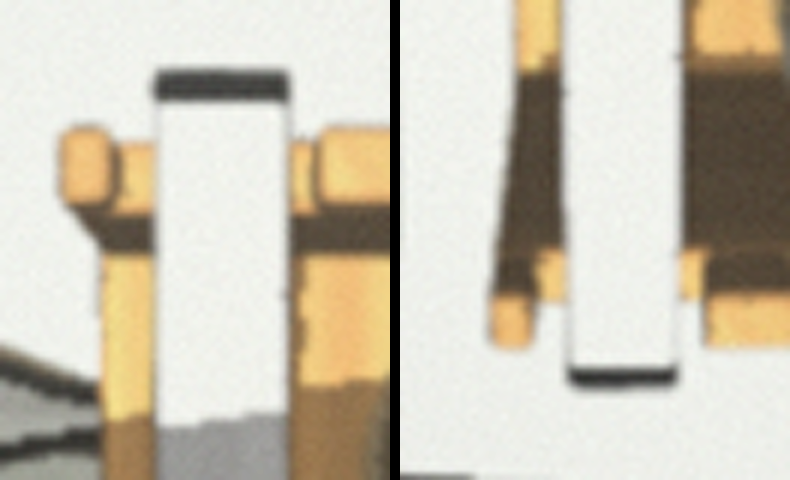

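The bar is seated flat, with overhang of about 9 mm on each side. Plate is at about (.6036,.0782,.0995). Next, over to the reader.

Request:
{"api": "play_rows", "payload": {
  "increments": [
    [[-2.6,2.2,0,0],[-5.2,4.4,0,-0.05],[-8,6.6,0,-0.1],[-10.6,8.8,0,-0.16],[-13.2,11.1,0,-0.16],[-13.2,11.1,0,-0.16],[-13.2,11.1,0,-0.16],[-13.2,11.1,0,-0.16]]
  ],
  "fingers": 1
}}

```text
t: 9.23
ee_pos: [0.4549, -0.0103, 0.2286]
tcp_rot: [-3.13, 0.001, -0.008]
force: [1.1, 0.7, -0.1]
opening: 0.0851
```

```bash
python3 - <<'E'
from h import *
T,o=tool();p,d=snap('wrist','w6');np.save('pics/w6T.npy',T)
go((.457,-.0105,.115),0)
# depth->points
c=optics.calibration('wrist');K=c['mtx'];v,u=np.mgrid[:400,:640];q=np.stack([(u-K[0,2])/K[0,0],(v-K[1,2])/K[1,1]],-1);r=np.linalg.norm(q,axis=-1,keepdims=True)+1e-9
X=np.concatenate([q/r*np.tan(r),np.ones_like(r)],-1)*d[...,None];M=T@c['tool_from_camera'];W=X@M[:3,:3].T+M[:3,3]
for lo,hi,n,w in((.148,.165,'rtop',.06),(.06,.076,'tube',.06),(.004,.013,'foot',.07)):
    k=(W[...,2]>lo)&(W[...,2]<hi)&(abs(W[...,0]-.457)<w)&(abs(W[...,1]+.01)<w)&(d>0)
    print(n,k.sum())
    if k.sum()>5: print(cv2.minAreaRect((W[k][:,:2]*1000).astype(np.float32)),np.median(W[k][:,2]),'px',u[k].min(),u[k].max(),v[k].min(),v[k].max())
E
```

```text
shift cm [ 0.1   0.15 11.4 ] turn 0.0 alt -3.142 | yaw 0.0 pos [ 0.4554 -0.0102  0.229 ] j6 -0.26 op 0.0854 F [-0.4  1.   0.1] t 9.28 tiltz [ 0.005  0.011 -1.   ]
rtop 1183
((457.01287841796875, -14.468323707580566), (24.95406723022461, 26.022022247314453), 0.0873379111289978) 0.15804621830859852 px 300 333 200 235
tube 581
((456.4402770996094, -14.6180419921875), (38.5953369140625, 40.219173431396484), 0.7908020615577698) 0.06801532086991052 px 296 334 169 209
foot 1296
((457.03753662109375, -14.88900375366211), (70.50151824951172, 58.473697662353516), 0.6361106038093567) 0.008276100772921985 px 286 344 154 201
```

Request:
{"api": "play_rows", "payload": {
  "increments": [
    [[0.1,0.56,1.5,0],[0.1,0.56,3.5,0],[0.1,0.56,6,0],[0.1,0.56,8.5,0],[0.1,0.56,10.5,0],[0.1,0.56,11.4,0],[0.1,0.56,11.4,0],[0.1,0.56,11.4,0]]
  ]
}}

```text
t: 9.95
ee_pos: [0.4576, -0.0143, 0.115]
tcp_rot: [-3.13, -0.001, -0.007]
force: [-1.1, -0.7, 0.8]
opening: 0.0855
```

Request:
{"api": "play_rows", "payload": {
  "increments": [
    [[0,0,0,0],[0,0,0,0],[0,0,0,0],[0,0,0,0],[0,0,0,0],[0,0,0,0],[0,0,0,0],[0,0,0,0]]
  ],
  "fingers": 0,
  "newtons": 40
}}

```text
t: 10.62
ee_pos: [0.4578, -0.0144, 0.1157]
tcp_rot: [-3.131, -0.001, -0.008]
force: [-2.0, 0.5, 5.4]
opening: 0.0259
```

```bash
python3 -c "
from h import *
go((.457,-.0146,.165),0)"
```

```text
shift cm [-0.06 -0.03 -4.93] turn 0.001 alt -3.141 | yaw 0.1 pos [ 0.4578 -0.0144  0.1157] j6 -0.27 op 0.0259 F [-2.   0.5  5.4] t 10.62 tiltz [ 0.005  0.011 -1.   ]
```

Request:
{"api": "play_rows", "payload": {
  "increments": [
    [[0,0,-0.5,0],[0,0,-1.5,0],[0,0,-2.5,0],[0,-0.05,-3.5,0],[0,-0.05,-4.5,0],[0,-0.05,-5,0],[0,-0.05,-5,0],[0,-0.05,-5,0]]
  ]
}}

```text
t: 11.28
ee_pos: [0.4578, -0.0145, 0.1662]
tcp_rot: [-3.131, -0.002, -0.009]
force: [-0.9, -0.5, -0.3]
opening: 0.0256
```

```bash
python3 -c "
from h import *
go((.457,-.0146,.165),0)"
```

```text
shift cm [-0.08  0.01  0.12] turn 0.001 alt -3.141 | yaw 0.1 pos [ 0.4578 -0.0145  0.1662] j6 -0.27 op 0.0256 F [-0.9 -0.5 -0.3] t 11.28 tiltz [ 0.006  0.011 -1.   ]
```

Request:
{"api": "play_rows", "payload": {
  "increments": [
    [[0,0.6,0,0],[0,1.3,0,0],[0,2.0,0,0],[0,2.7,0.05,0],[0,3.4,0.15,0],[0,4.0,0.3,0],[0,4.5,0.4,0],[0,5.0,0.5,0]]
  ],
  "newtons": 25
}}

```text
t: 11.95
ee_pos: [0.4575, -0.0649, 0.1602]
tcp_rot: [-3.13, -0.001, -0.008]
force: [-1.4, 4.2, -0.3]
opening: 0.0256
```

```bash
python3 - <<'E'
from h import *
go((.457,-.1,.14),0)
T,o=tool();p,d=snap('wrist','w7');np.save('pics/w7T.npy',T);snap('scene','scene7')
a=cv2.imread('pics/w7.png');b=cv2.imread('pics/scene7.png')
cv2.imwrite('pics/c7.png',np.vstack([cv2.resize(a,(480,300)),cv2.resize(b[80:230,330:570],(480,300),interpolation=cv2.INTER_CUBIC)]))
E
```

```text
shift cm [-0.06  3.53  1.98] turn 0.0 alt -3.141 | yaw 0.0 pos [ 0.4575 -0.0649  0.1602] j6 -0.37 op 0.0256 F [-1.4  4.2 -0.3] t 11.95 tiltz [ 0.005  0.011 -1.   ]
```

View pics/c7.png

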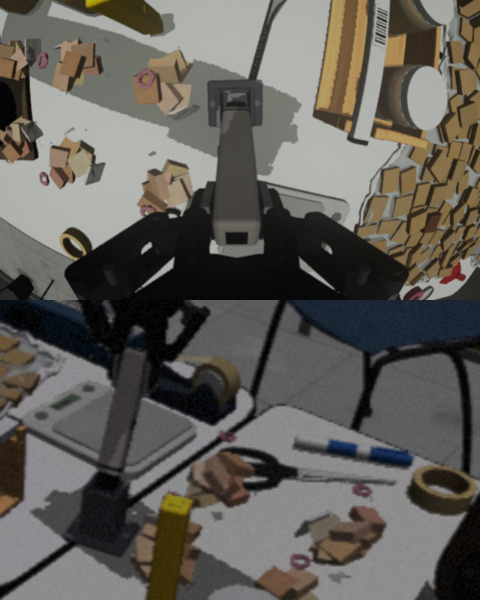

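The wrist and scene views show the reader leaning about the holder rim as intended. I'll continue to about 45°.

Request:
{"api": "play_rows", "payload": {
  "increments": [
    [[0,0.6,0.2,0],[0,1.2,0.5,0],[0,1.8,0.85,0],[0,2.4,1.2,0],[0,3.0,1.6,0],[0,3.4,1.9,0],[0,3.7,2.1,0],[0,3.7,2.1,0]]
  ]
}}

```text
t: 12.72
ee_pos: [0.4581, -0.1031, 0.1386]
tcp_rot: [-3.132, 0.001, -0.01]
force: [0.7, 1.5, 1.6]
opening: 0.0259
```

```bash
cat >> h.py <<'E'
def wpts(d,T):
    c=optics.calibration('wrist');K=c['mtx'];v,u=np.mgrid[:400,:640];q=np.stack([(u-K[0,2])/K[0,0],(v-K[1,2])/K[1,1]],-1);r=np.linalg.norm(q,axis=-1,keepdims=True)+1e-9
    X=np.concatenate([q/r*np.tan(r),np.ones_like(r)],-1)*d[...,None];M=T@c['tool_from_camera'];return X@M[:3,:3].T+M[:3,3]
def stick(d,T,show=1):
    """fit the visible (camera-side) face of the held stick in tool coords: slope in tool y-z"""
    W=(wpts(d,T)-T[:3,3])@T[:3,:3]  # tool coords
    k=(abs(W[...,0])<.009)&(W[...,1]<.0)&(W[...,1]>-.12)&(W[...,2]>-.02)&(W[...,2]<.075)&(d>0)
    Q=W[k][:,1:]
    for _ in range(4):
        m=Q.mean(0);_,_,V=np.linalg.svd(Q-m,full_matrices=False);e=(Q-m)@V[1];Q=Q[abs(e)<max(.0015,2*e.std())]
    a=V[0]*np.sign(V[0][1]);print('n',len(Q),'dir(y,z)',a.round(3),'tilt deg',np.degrees(np.arctan2(-a[0],a[1])).round(1),'mean',m.round(4),'ends',((Q-m)@a).min().round(4),((Q-m)@a).max().round(4),'rms',e.std().round(4));return m,a,Q
E
python3 - <<'E'
from h import *
go((.457,-.1,.14),0)
T,o=tool();p,d=snap('wrist','w8');np.save('pics/w8T.npy',T);stick(d,T)
stick(np.load('pics/w7.npy'),np.load('pics/w7T.npy'))
E
```

```text
shift cm [-0.11 -0.31 -0.14] turn -0.001 alt 3.141 | yaw -0.0 pos [ 0.4581 -0.1031  0.1386] j6 -0.45 op 0.0259 F [0.7 1.5 1.6] t 12.72 tiltz [ 0.006  0.009 -1.   ]
n 5025 dir(y,z) [-0.662  0.749] tilt deg 41.5 mean [-0.0483  0.0096] ends -0.0403 0.0847 rms 0.0005
n 3488 dir(y,z) [-0.351  0.936] tilt deg 20.5 mean [-0.0293  0.0163] ends -0.0389 0.0624 rms 0.0004
```

Request:
{"api": "play_rows", "payload": {
  "increments": [
    [[0,0.3,0.2,0],[0,0.6,0.4,0],[0,0.7,0.55,0],[0,0.7,0.55,0],[0,0.7,0.55,0]]
  ]
}}

```text
t: 13.18
ee_pos: [0.458, -0.1099, 0.1329]
tcp_rot: [-3.133, 0.001, -0.01]
force: [0.8, 2.0, 0.9]
opening: 0.0257
```

Request:
{"api": "play_rows", "payload": {
  "increments": [
    [[0,0,0,0],[0,0,0,0],[0,0.3,-0.3,0],[0,0.8,-1,0],[0,1.5,-3,0],[0,1.5,-5,0],[0,1.5,-7,0],[0,1.5,-9,0]]
  ],
  "newtons": 90
}}

```text
t: 13.85
ee_pos: [0.4572, -0.1271, 0.2239]
tcp_rot: [-3.136, 0.0, -0.009]
force: [-0.2, 0.0, -1.0]
opening: 0.0252
```

```bash
python3 - <<'E'
from h import *
T,o=tool();p,d=snap('wrist','w9');np.save('pics/w9T.npy',T);stick(d,T)
go((.45,.07,.26),-99.2)
E
```

```text
n 5190 dir(y,z) [-0.713  0.702] tilt deg 45.4 mean [-0.0508  0.0064] ends -0.0384 0.0539 rms 0.0005
shift cm [ -0.9  -19.82  -3.09] turn -1.41 alt 1.731 | yaw -0.0 pos [ 0.4594 -0.1281  0.2289] j6 -0.49 op 0.0253 F [ 1.  -0.4  1.8] t 13.9 tiltz [ 0.013  0.002 -1.   ]
```

Tilt is 45.4° and the grip is firm. I'll carry the reader over and turn it.

Request:
{"api": "play_rows", "payload": {
  "increments": [
    [[-0.1,-2.5,-1,0.1],[-0.2,-5,-2,0.2],[-0.3,-7.5,-3,0.3],[-0.4,-10,-3.1,0.4],[-0.5,-12.5,-3.1,0.5],[-0.6,-15,-3.1,0.6],[-0.7,-17.5,-3.1,0.7],[-0.9,-19.8,-3.1,0.8]]
  ]
}}

```text
t: 14.57
ee_pos: [0.4499, 0.0701, 0.2597]
tcp_rot: [-2.886, 1.228, -0.02]
force: [0.3, 0.2, -0.5]
opening: 0.025
```

```bash
python3 - <<'E'
from h import *
go((.45,.1,.26),-99.2)
E
```

```text
shift cm [-2.15 -2.08 -0.04] turn 0.927 alt -2.215 | yaw -46.1 pos [0.4499 0.0701 0.2597] j6 0.74 op 0.025 F [ 0.3  0.2 -0.5] t 14.57 tiltz [ 0.014 -0.001 -1.   ]
```

Request:
{"api": "play_rows", "payload": {
  "increments": [
    [[-0.4,-0.4,0,0.12],[-0.8,-0.8,0,0.24],[-1.2,-1.2,0,0.36],[-1.6,-1.6,0,0.48],[-2.1,-2.1,0,0.6],[-2.1,-2.1,0,0.72],[-2.1,-2.1,0,0.84],[-2.1,-2.1,0,0.93]]
  ]
}}

```text
t: 15.23
ee_pos: [0.4506, 0.099, 0.259]
tcp_rot: [-2.02, 2.395, -0.017]
force: [0.3, 0.3, -0.7]
opening: 0.0248
```

Request:
{"api": "play_rows", "payload": {
  "increments": [
    [[0,0,0,0],[0,0,0,0]]
  ]
}}

```text
t: 15.4
ee_pos: [0.4505, 0.0983, 0.2584]
tcp_rot: [-2.024, 2.393, -0.019]
force: [0.2, -0.1, -2.4]
opening: 0.0253
```

```bash
python3 - <<'E'
from h import *
go((.4759,.0989,.2015),-99.2)
T,o=tool();p,d=snap('wrist','w10');np.save('pics/w10T.npy',T);stick(d,T)
cv2.imwrite('pics/c10.png',cv2.resize(cv2.imread('pics/w10.png')[:320,200:440],(600,800))[:600] if 0 else cv2.imread('pics/w10.png'))
E
```

```text
shift cm [-0.49 -2.41  5.73] turn -0.006 alt 3.135 | yaw -99.6 pos [0.4505 0.0983 0.2584] j6 1.74 op 0.0253 F [ 0.2 -0.1 -2.4] t 15.4 tiltz [ 0.013 -0.004 -1.   ]
n 5187 dir(y,z) [-0.713  0.701] tilt deg 45.5 mean [-0.0512  0.0066] ends -0.0384 0.054 rms 0.0005
```

View pics/c10.png

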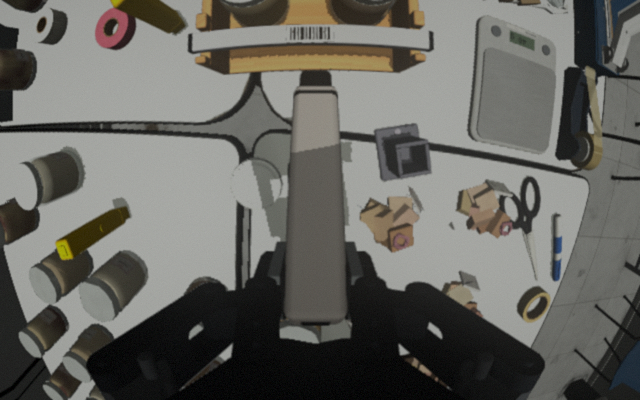

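The wrist view shows the reader at 45° with its black nose ending at about (316,70) and the plate at (308,33), still ahead of it. Now I'll compute the final move from the measured line.

```bash
cat > aim.py <<'E'
from h import *
import sys
def aim(f,tip,plate):
    T=np.load(f'pics/{f}T.npy');d=np.load(f'pics/{f}.npy');Rm=T[:3,:3]
    m,a,Q=stick(d,T);n=np.array([-a[1],a[0]]);n=n if n[1]<0 else -n
    A=np.r_[0,m-n*.013];D=np.r_[0,a]
    # stick x (tool) of the axis from the two side edges
    W=(wpts(d,T)-T[:3,3])@Rm;q=W[...,1:]-m;k=(abs(q@n)<.002)&(abs(W[...,0])<.03)&(d>0);t=q@a
    for lo in(-.02,.0,.02,.04):
        s=k&(t>lo)&(t<lo+.012);x=W[s][:,0];print('x edges',lo,x.min().round(4),x.max().round(4),end=';')
    c=optics.calibration('wrist')
    o=c['tool_from_camera'][:3,3];p1=(wray([tip],.0,T)[0]-T[:3,3])@Rm;r=p1-o
    s=((np.r_[0,m]-n@np.zeros(2)-o)[1:]@n)/(r[1:]@n);X=o+s*r;print('\ntip px on face plane t=',(X[1:]-m)@a,'x',X[0])
    P=wray([plate],.0995,T)[0];print('plate here',P)
    tw=.073;Dw=Rm@D;Ww=T[:3,3]+Rm@(A+tw*D);print('window',Ww.round(4),'D',Dw.round(3),'tilt',np.degrees(np.arccos(-Dw[2])).round(1))
    for Pl in(np.array([.6036,.0782,.0995]),P):
        v=Pl-Ww;L=v@Dw;print('dist',L.round(4),'miss',(v-L*Dw).round(4),'move cm (tool)',(Rm.T@(v-.05*Dw)*100).round(2))
if __name__=='__main__': aim(sys.argv[1],eval(sys.argv[2]),eval(sys.argv[3]))
E
python3 aim.py w10 "(316,70)" "(308,33.5)"
```

```text
n 5187 dir(y,z) [-0.713  0.701] tilt deg 45.5 mean [-0.0512  0.0066] ends -0.0384 0.054 rms 0.0005
x edges -0.02 -0.0129 0.012;x edges 0.0 -0.0129 0.0118;x edges 0.02 -0.0126 0.0117;x edges 0.04 -0.013 0.0118;
tip px on face plane t= 0.06809867504736655 x 3.7996433202737564e-05
plate here [0.60276547 0.07975053 0.0995    ]
window [0.5443 0.0823 0.1927] D [ 0.712 -0.122 -0.691] tilt 46.3
dist 0.1072 miss [-0.0171  0.0089 -0.0192] move cm (tool) [-0.6  -2.22  5.9 ]
dist 0.1064 miss [-0.0173  0.0103 -0.0197] move cm (tool) [-0.74 -2.12  5.9 ]
```

Request:
{"api": "play_rows", "payload": {
  "increments": [
    [[-0.1,-0.4,0.8,0],[-0.2,-0.8,1.8,0],[-0.3,-1.2,2.8,0],[-0.4,-1.6,3.8,0],[-0.5,-2.0,4.8,0],[-0.65,-2.2,5.6,0],[-0.65,-2.2,5.9,0],[-0.65,-2.2,5.9,0]]
  ]
}}

```text
t: 16.12
ee_pos: [0.4735, 0.101, 0.1983]
tcp_rot: [-2.025, 2.395, -0.015]
force: [-0.9, -0.2, -1.6]
opening: 0.0251
```

Request:
{"api": "play_rows", "payload": {
  "increments": [
    [[0,0,0,0],[0,0,0,0],[0,0,0,0]]
  ]
}}

```text
t: 16.37
ee_pos: [0.4737, 0.1011, 0.1989]
tcp_rot: [-2.025, 2.394, -0.016]
force: [0.4, -0.6, -0.9]
opening: 0.0251
```

```bash
python3 - <<'E'
from h import *
T,o=tool();p,d=snap('wrist','w11');np.save('pics/w11T.npy',T)
go((.4759,.0989,.2015),-99.2)
snap('scene','scene11')
a=cv2.imread('pics/w11.png');b=cv2.imread('pics/scene11.png')
cv2.imwrite('pics/c11.png',np.hstack([cv2.resize(a[0:120,260:380],(390,390),interpolation=cv2.INTER_CUBIC),cv2.resize(b[80:210,230:360],(400,390),interpolation=cv2.INTER_CUBIC)]))
E
```

```text
shift cm [ 0.18 -0.25 -0.25] turn -0.006 alt 3.135 | yaw -99.6 pos [0.4737 0.101  0.1989] j6 1.74 op 0.0251 F [ 0.2  0.5 -0.8] t 16.42 tiltz [ 0.012 -0.004 -1.   ]
```

View pics/c11.png

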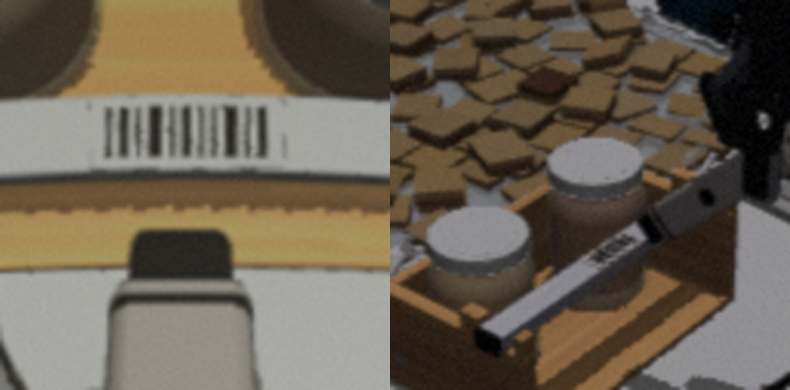

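The left crop shows the nose tip at wrist pixel (316,71), pointing at the plate at (318,40). In the scene view the nose ends short of and above the bar.

```bash
python3 aim.py w11 "(316,71.4)" "(317.8,40.5)"
```

```text
n 5197 dir(y,z) [-0.713  0.701] tilt deg 45.5 mean [-0.0511  0.0065] ends -0.0382 0.054 rms 0.0005
x edges -0.02 -0.0126 0.0119;x edges 0.0 -0.013 0.0119;x edges 0.02 -0.0126 0.0116;x edges 0.04 -0.013 0.0118;
tip px on face plane t= 0.0668525188862177 x 3.534973406706099e-05
plate here [0.60266702 0.07756548 0.0995    ]
window [0.5672 0.0852 0.1331] D [ 0.711 -0.121 -0.693] tilt 46.2
dist 0.05 miss [ 0.0009 -0.0009  0.001 ] move cm (tool) [ 0.08 -0.1  -0.1 ]
dist 0.0494 miss [ 0.0003 -0.0016  0.0006] move cm (tool) [ 0.16 -0.02 -0.1 ]
```

Request:
{"api": "play_rows", "payload": {
  "increments": [
    [[0.05,-0.03,-0.05,0],[0.1,-0.06,-0.1,0],[0.1,-0.06,-0.1,0],[0.1,-0.06,-0.1,0],[0.1,-0.06,-0.1,0],[0.1,-0.06,-0.1,0]]
  ]
}}

```text
t: 16.97
ee_pos: [0.4741, 0.0999, 0.1999]
tcp_rot: [-2.025, 2.394, -0.016]
force: [0.1, -0.1, -0.8]
opening: 0.0248
```

```bash
python3 - <<'E'
from h import *
T,o=tool();p,d=snap('wrist','w12');np.save('pics/w12T.npy',T);print(o['joint_velocities'].round(4),o['force'].round(1))
from aim import aim
aim('w12',(316,71.4),(317.2,40.5))
print(env.finish_job())
E
```

```text
[ 0.     -0.001   0.0002  0.0001 -0.0004  0.0014] [ 0.1 -0.1 -0.8]
n 5183 dir(y,z) [-0.713  0.701] tilt deg 45.5 mean [-0.0511  0.0065] ends -0.0386 0.0538 rms 0.0005
x edges -0.02 -0.0127 0.012;x edges 0.0 -0.0128 0.0119;x edges 0.02 -0.0127 0.0116;x edges 0.04 -0.013 0.0118;
tip px on face plane t= 0.0668351997337066 x 3.540871696715666e-05
plate here [0.60337851 0.07684503 0.0995    ]
window [0.5676 0.0841 0.1341] D [ 0.711 -0.121 -0.693] tilt 46.2
dist 0.0503 miss [0.0003 0.0002 0.0002] move cm (tool) [-0.03 -0.04 -0.01]
dist 0.0503 miss [ 0.0001 -0.0011  0.0003] move cm (tool) [ 0.11 -0.04 -0.01]
the job is handed in; nothing more can be done
None
```

The job is done and handed in at about 17 s of the 48 s allowed. The bar lies in both notches, and the arm is holding the reader aimed at the code plate.

- **Bar:** it was released code plate up and centred, with about 9 mm overhanging each end panel (9–9.5 mm measured).
- **Reader:** I drew it up out of the holder and leaned it over against the holder's rim, because the moves cannot tilt the tool. Then I gripped it firmly and carried it over.
- **Last check:** slant 46° from vertical, window about 50 mm from the plate, and the aim line within about 1 mm of the plate centre. The arm was still and the wrist force was under 1 N. The pictures show the nose clear of the bar and rack.
- **Disagreements:** the top camera read about 3 mm off the wrist camera, so I used the wrist camera. The nose tip read 5–6 mm nearer the grip in the image than the reader's length gives. I used the length, so the true window distance could be up to about 55 mm.
- **Other loose things:** I kept clear of the jars, lid and ribbon. I did not re-measure their positions at the end.

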